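# Empty the grinding jar in its tipping stand

### The arm

A 6-joint arm with a two-finger parallel gripper is mounted at the origin on a cart in front of the work surface, level with it; the furniture and walls round the work are solid. World frame = base frame: x ahead of the robot, y to its left, z up, the work surface at z = 0. Lengths are in m, angles in degrees, forces in N, time in s.
With the tool pointing down it reaches from about 0.4 to 0.825 m from the base axis. Payload 7 kg.
Tool frame: the origin (TCP) lies midway between the tips of the shut fingers; the grasp point (between the pads) lies 19 mm behind it; z points along the fingers, y is the direction in which the jaws open and shut (so a half turn about z gives the same grasp; the last joint's range is limited). The gripper opens to 88 mm and grips with 3 to 60 N. Pads are 19 mm wide; open, the fingers measure 130 mm over their backs; the gripper's body (78 mm by 193 mm) begins 47 mm behind the grasp point.
Start: joints at [85.205, 20.546, 0.682, 0, -70.136, -16.507], TCP at [0.245, 0.629, 0.227] pointing down, gripper open.
Joint ranges: [-176.03, 176.03], [-82.01, 121.73], [-58.28, 71.71], [-173.87, 95.51], [-174.79, -0.11], [-173.66, 173.66]. Speed limits (degrees/s): [136.94, 136.94, 172.46, 180, 180, 180].

### API

Orientations are given as a 3x3 rotation matrix whose columns are the frame's x, y, z axes.
In Python, from rig import robot gives the robot as it stands. Calls block until the motion is done:
- robot.goto(position, orientation): joint-space move of the TCP to a pose.
- robot.servo_line(position, ori=None, speed=0.15): straight line of the TCP; ori=None keeps the orientation; speed is the mean speed in m/s.
- robot.movej(angles): joint-space move.
- robot.move_gripper(opening): opening from 0.0 (shut) to 1.0 (fully open); the grip force is fixed at half the most; returns when the fingers have stopped.
- robot.dwell(seconds).
- robot.ik(position, orientation): joint angles nearest the present ones, or None.
- robot.grab_frame(name): name is "scene" or "side" or "wrist"; returns (picture, depth): 480x640x3 uint8, red, green, blue; 480x640 float32, m along the optical axis (not along the pixel's ray), 0 where there is no reading.
- robot.camera_info(name): a dict with "vfov" (degrees; the focal length in pixels is half the picture's height over the tangent of half this angle, whatever the lens; pixels are square), "cx", "cy" (the principal point, pixels), "k1" (the pictures are not rectified: a ray, as slopes to the right and down, at radius r is drawn at 1 + k1 r^2 times it, then the intrinsics apply), "view" (4x4, takes a point from world to camera coordinates); the wrist camera has in their place "T_tool_cam" (4x4, takes a point from camera to tool coordinates, whose origin is the TCP and whose axes are the flange's). Camera axes: x right, y down, z forward; pixel columns grow to the right and rows downward; lengths in m; the calibration is good to about 2 mm. A picture is of the moment at which its call begins: read the wrist's pose just before it. camera_info takes no time and is no camera call.
A pose or a line that the arm cannot do raises robot.Unreachable and nothing moves.
- robot.job_done(): hands the job in, once; it reports no verdict.
Readings, each from a call of its own:
- robot.read_t(): time.
- robot.read_qpos(): joint angles.
- robot.read_qvel(): joint speeds.
- robot.read_effort(): joint torques, N m.
- robot.read_position(): TCP position.
- robot.read_tcp_rot(): TCP orientation.
- robot.read_force(): force on the tool from outside, world axes, zero at the start.
- robot.read_ft_torque(): the same for the moment, N m.
- robot.read_grip_width(): opening from 0.0 (shut) to 1.0 (fully open).
Only numpy, scipy, OpenCV 4.12 (cv2) and the standard library are available. Lean on these libraries where they do the work, as an engineer would, in place of code of your own. Each camera call takes 0.05 s, during which the arm holds its last target.

### The job

Unscrew the cap of the steel jar in the tipping stand a quarter turn counter-clockwise, lift it off and stand it right way up on the worktop beside the stand. Then swing the stand's crank over to tip the jar, so that both grinding balls roll out into the tray under it.

Things in the scene. Friction and masses are not known exactly. Their poses are not given: they have to be found in the camera images.
- cap_grip (a point): Centre of the bar on the jar's round aluminium cap (82 mm across). Bar: 60 mm along the point's x, 14 thick (y), 32 tall; point 16 mm over the flat cap top, 36 over the cap's lower rim. Closed, its x lies 0 to 0.2 rad past the stand's x. Turns easily counter-clockwise (from above) without rising; free when the bar is square to the stand's x, within 25 deg; then lift straight up 20 mm. 0.12 kg.
- crank_grip (a point): Middle of the crank's black pin (12 mm thick, 45 long, level along the stand's x, on its -x side; take it from above). It sits 70 mm from the axle; jar upright, the arm leans 60 deg from straight up to the stand's -y. Swing it up and over to +y by 2.2 rad (end stop): jar tips with it, balls roll out past 1.9. Friction 3.5 N at the pin, stays where left; the pin turns in the grip.
- stand: Fixed grey stand; steel jar (56 mm wide, 62 tall, upright) hangs between two posts. Origin: underside, below the jar's axis; z up. Axle along x, 85 mm up; crank pin's middle at x = -82 mm. Catch tray, part of it: inside x -37 to 37, y -53 to 128 mm, floor z = 11, rim 38. Base plate x -63 to 63, y -63 to 138 mm; beyond its -y edge the worktop is free for 100 mm where x < 0.
- ball_a_center (a point): Centre of one steel grinding ball, 20 mm in diameter, 33 g, in the jar at the start.
- ball_b_center (a point): Centre of the other, equal ball, beside it in the jar.
Not all that is in view belongs to the job. What is shaped like the part that bears cap_grip but purple is not meant.

How it is judged (in metres and radians):
On the way, in this order (a step that is already met when the one before it is completed fails the run):
1. the cap stands right way up on the worktop (height (world z) of cap_grip between 0.03 and 0.041 m and angle between cap_grip's own z axis and vertical below 0.17 rad), for 0.2 s.
2. both balls lie in the tray (x of ball_a_center in the frame of stand between -0.038 and 0.038 m and y of ball_a_center in the frame of stand between -0.054 and 0.129 m and z of ball_a_center in the frame of stand between 0 and 0.038 m and x of ball_b_center in the frame of stand between -0.038 and 0.038 m and y of ball_b_center in the frame of stand between -0.054 and 0.129 m and z of ball_b_center in the frame of stand between 0 and 0.038 m), for 0.2 s.
At the end, for the whole second after the job is handed in: Both balls lie in the stand's tray (centres within the tray's walls and below its rim), and the cap stands right way up on the worktop (within 10 degrees of level, its grip point less than 41 mm above the worktop) (all of step 1 and all of step 2); the robot touches nothing.
It also fails if it takes over 58 s, if anything falls off the work surface, if the arm or the gripper's body presses on something with over 40 N, if the wrist force passes 120 N, or if a joint passes its speed limit or range.

## Working session

There is one attempt and no reset: what is moved stays moved. The work goes in short steps, each a Python script; the robot and the scene stay as the last script left them, time stands still between calls to the robot, and variables do not carry over. Pictures are saved under pics/ and viewed, and the job is handed in when it is done.

```bash
mkdir -p pics; ls; python3 - <<'E'
from rig import robot
import numpy as np,cv2
for n in ["scene","side","wrist"]:
    p,d=robot.grab_frame(n); cv2.imwrite(f"pics/{n}0.png",p[:,:,::-1]); np.save(f"pics/{n}0.npy",d)
    print(n,robot.camera_info(n))
print(robot.read_t(),robot.read_tcp_rot(),robot.read_position())
E
```

```text
pics
scene {'vfov': 51.82777464237585, 'cx': 325.9028594556865, 'cy': 244.98886231721627, 'k1': -0.04469554960127821, 'view': array([[ 0.80980427, -0.58659846, -0.01092203, -0.40299785],
       [-0.29945967, -0.39725494, -0.86747473,  0.31394961],
       [ 0.50452051,  0.70575545, -0.49736133,  0.55582064],
       [ 0.        ,  0.        ,  0.        ,  1.        ]])}
side {'vfov': 42.52154605376037, 'cx': 317.7960796111345, 'cy': 237.09536572791916, 'k1': 0.058513744752117625, 'view': array([[ 0.92305066, -0.38438146,  0.01511181, -0.50675505],
       [-0.21859189, -0.55644018, -0.80161831,  0.25735241],
       [ 0.31653604,  0.73663099, -0.59764515,  0.81090166],
       [ 0.        ,  0.        ,  0.        ,  1.        ]])}
wrist {'vfov': 60.57866669901871, 'cx': 327.8067655880013, 'cy': 239.60435158075944, 'k1': 0.0012415050168013177, 'T_tool_cam': array([[-1.64993639e-04, -9.65478154e-01, -2.60483986e-01,
         7.20557505e-02],
       [ 9.99999977e-01, -1.23898553e-04, -1.74184563e-04,
         3.33538274e-04],
       [ 1.35897801e-04, -2.60484009e-01,  9.65478152e-01,
        -1.57391455e-01],
       [ 0.00000000e+00,  0.00000000e+00,  0.00000000e+00,
         1.00000000e+00]])}
0.15 [[ 9.31650382e-01 -3.63355797e-01 -3.61028240e-04]
 [-3.63355965e-01 -9.31649637e-01 -1.18201490e-03]
 [ 9.31401388e-05  1.23240640e-03 -9.99999236e-01]] [0.24510696 0.628546   0.22584192]
```

View pics/scene0.png

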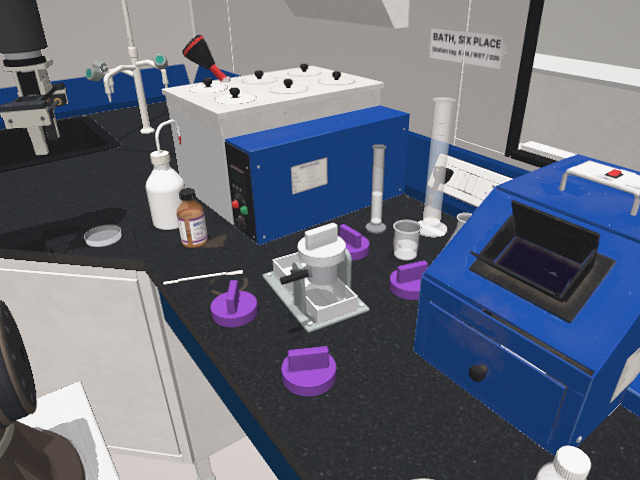

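View pics/side0.png

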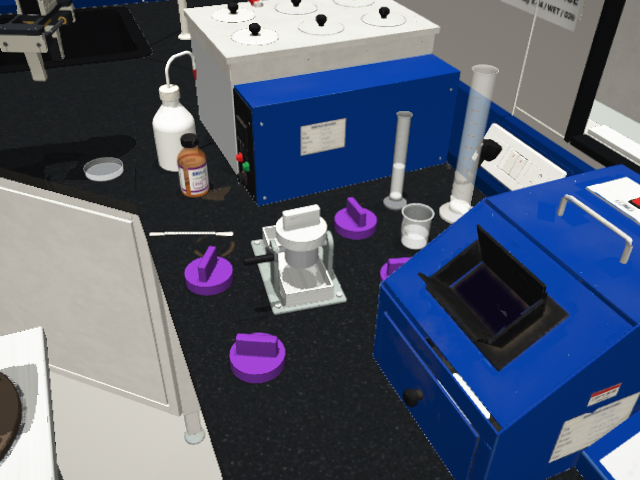

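View pics/wrist0.png

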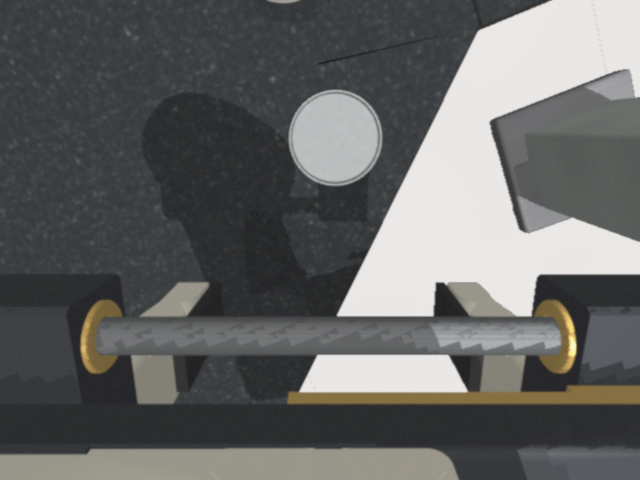

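The aluminium cap is at scene (322,240) and side (304,225). Purple lookalikes in the scene view are at (234,305), (309,370), (350,242) and (410,280). I'll choose the aluminium one, then check it in a crop.

```bash
cat > h.py <<'E'
from rig import robot
import numpy as np,cv2
def K(i):
    f=240/np.tan(np.radians(i["vfov"])/2); return np.array([[f,0,i["cx"]],[0,f,i["cy"]],[0,0,1]]),np.array([i["k1"],0,0,0,0.])
def T_wc(name,pos=None,rot=None):
    i=robot.camera_info(name)
    if name!="wrist": return np.linalg.inv(i["view"])
    T=np.eye(4);T[:3,:3]=rot;T[:3,3]=pos
    return T@i["T_tool_cam"]
def cloud(name,d,pos=None,rot=None):
    k,dist=K(robot.camera_info(name))
    v,u=np.mgrid[0:480,0:640]
    n=cv2.undistortPoints(np.stack([u,v],-1).reshape(-1,1,2).astype(float),k,dist).reshape(480,640,2)
    P=np.concatenate([n*d[...,None],d[...,None]],-1)
    T=T_wc(name,pos,rot); W=P@T[:3,:3].T+T[:3,3]; W[d<=0]=np.nan
    return W
def proj(name,X,pos=None,rot=None):
    k,dist=K(robot.camera_info(name)); T=np.linalg.inv(T_wc(name,pos,rot))
    return cv2.projectPoints(np.asarray(X,float).reshape(-1,1,3),cv2.Rodrigues(T[:3,:3])[0],T[:3,3],k,dist)[0].reshape(-1,2)
E
python3 - <<'E'
from h import *
for n,(a,b,c,e) in {"scene":(210,350,250,390),"side":(190,330,230,370)}.items():
    p=cv2.imread(f"pics/{n}0.png")[a:b,c:e]; cv2.imwrite(f"pics/{n}_crop.png",cv2.resize(p,None,fx=4,fy=4,interpolation=cv2.INTER_CUBIC))
    W=cloud(n,np.load(f"pics/{n}0.npy"))
    for (u,v) in ([(322,236),(322,232),(330,248),(295,273),(285,276),(305,272),(300,310),(267,277),(365,307),(309,327)] if n=="scene" else [(302,217),(305,240),(260,260),(253,260),(341,300),(275,306)]): print(n,u,v,W[v,u].round(4))
E
```

```text
scene 322 236 [0.557  0.0904 0.1456]
scene 322 232 [0.5562 0.0891 0.154 ]
scene 330 248 [0.5629 0.076  0.127 ]
scene 295 273 [0.474  0.0465 0.127 ]
scene 285 276 [0.4575 0.0494 0.1264]
scene 305 272 [0.4883 0.0401 0.1266]
scene 300 310 [0.5085 0.0928 0.0115]
scene 267 277 [0.5168 0.2236 0.0086]
scene 365 307 [0.608  0.0331 0.0092]
scene 309 327 [0.4961 0.0464 0.0095]
side 302 217 [0.5575 0.0907 0.1454]
side 305 240 [0.5504 0.0598 0.1238]
side 260 260 [0.471  0.0409 0.1217]
side 253 260 [0.4616 0.0457 0.1209]
side 341 300 [0.6036 0.0312 0.0048]
side 275 306 [0.4956 0.0527 0.01  ]
```

View pics/scene_crop.png

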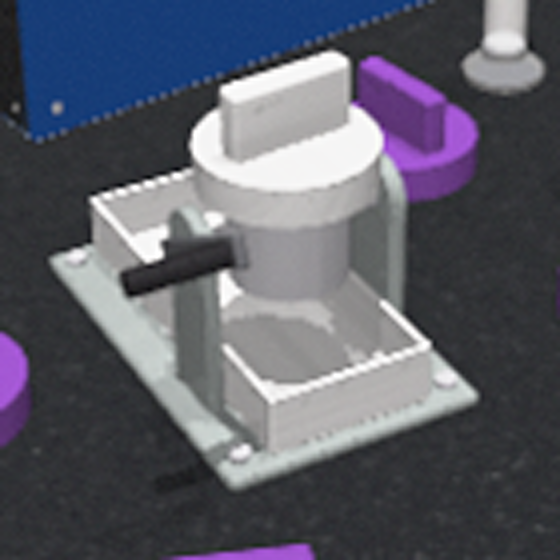

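View pics/side_crop.png

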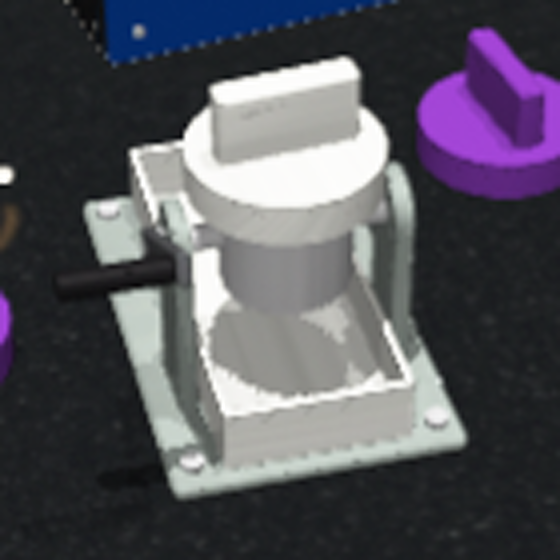

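The crop confirms the aluminium cap with its bar, and the black pin on the -x side. The tray's long end lies at the back, so stand +y is roughly world +y. Next I'll fit the stand pose.

```bash
python3 - <<'E'
from h import *
from scipy.optimize import least_squares
C={}
for n in ["scene","side"]:
    W=cloud(n,np.load(f"pics/{n}0.npy")); img=cv2.imread(f"pics/{n}0.png"); hsv=cv2.cvtColor(img,cv2.COLOR_BGR2HSV)
    near=np.hypot(W[...,0]-.557,W[...,1]-.1)<.18
    gray=(hsv[...,1]<60)&(hsv[...,2]>110)
    z=W[...,2]
    # bar top + bar
    bar=W[near&gray&(z>.129)&(z<.17)]
    print(n,"bar n",len(bar),"zmax pct",np.percentile(bar[:,2],[50,90,98]))
    top=bar[bar[:,2]>np.percentile(bar[:,2],98)-.004]
    r=cv2.minAreaRect(top[:,:2].astype(np.float32)*1000); print(" bartop rect",r, "n",len(top))
    pin=W[near&(hsv[...,2]<70)&(z>.095)&(z<.14)&(W[...,0]<.5)]
    c=pin.mean(0);u,s,vt=np.linalg.svd(pin-c); t=(pin-c)@vt[0]; print(" pin c",c.round(4),vt[0].round(3),t.min(),t.max(),"n",len(pin), "z",pin[:,2].min(),pin[:,2].max())
    plate=W[near&gray&(z>.002)&(z<.015)]
    P=plate[:,:2].astype(np.float32)*1000
    r=cv2.minAreaRect(P);print(" plate",len(P),r,cv2.boxPoints(r).round(1).tolist())
    table=W[near&(hsv[...,2]<60)&(abs(z)<.012)][:,2];print(" table z",np.median(table))
    capt=W[near&gray&(z>.115)&(z<.132)]; print(" captop z hist",np.histogram(capt[:,2],bins=8))
E
```

```text
scene bar n 611 zmax pct [0.14758833 0.15858781 0.15955056]
 bartop rect ((557.6612548828125, 95.3403091430664), (13.866467475891113, 59.613243103027344), 88.5395736694336) n 166
 pin c [0.4715 0.0443 0.1233] [-0.982 -0.145  0.123] -0.03737050988760604 0.02325382330994771 n 207 z 0.09662396191021927 0.12898304028209612
 plate 2027 ((593.48046875, 127.69041442871094), (200.11734008789062, 188.8874053955078), 82.16352844238281) [[486.29998779296875, 41.400001525878906], [673.4000244140625, 15.699999809265137], [700.7000122070312, 213.89999389648438], [513.5999755859375, 239.6999969482422]]
 table z 0.0015417610212162258
 captop z hist (array([ 45,  58,  53,  51,  75, 472,  84,  38]), array([0.11500587, 0.11712242, 0.11923896, 0.12135551, 0.12347205,
       0.1255886 , 0.12770514, 0.12982168, 0.13193823]))
side bar n 682 zmax pct [0.14632564 0.15563598 0.15676421]
 bartop rect ((556.6592407226562, 95.3858642578125), (16.29700469970703, 59.16603469848633), 89.23754119873047) n 205
 pin c [0.471  0.046  0.1204] [-0.944 -0.282  0.169] -0.04340120838723863 0.023428042861640866 n 253 z 0.09579156915749121 0.12621363388882345
 plate 2458 ((562.3126831054688, 133.14596557617188), (203.27230834960938, 125.20880889892578), 83.19596099853516) [[488.1000061035156, 39.599998474121094], [612.4000244140625, 24.799999237060547], [636.5, 226.60000610351562], [512.2000122070312, 241.5]]
 table z -0.001356414189092936
 captop z hist (array([ 55,  54,  65, 372, 312,  41,  53,  41]), array([0.11509692, 0.11719879, 0.11930067, 0.12140254, 0.12350442,
       0.12560629, 0.12770817, 0.12981004, 0.13191192]))
```

```bash
python3 - <<'E'
from h import *
W=np.concatenate([cloud(n,np.load(f"pics/{n}0.npy")).reshape(-1,3) for n in ["scene","side"]])
W=W[~np.isnan(W).any(1)&(W[:,2]>-.05)]
print("max z (cm) grid; rows x .2..0.9, cols y -.3..0.8 step .05")
for x in np.arange(.2,.95,.05):
    print("%.2f"%x,*["%3d"%(100*np.percentile(q,99)) if len(q:=W[(abs(W[:,0]-x)<.025)&(abs(W[:,1]-y)<.025),2])>8 else "  ." for y in np.arange(-.3,.85,.05)])
c=cloud("side",np.load("pics/side0.npy"))
for u,v in [(257,362),(209,280),(355,226),(398,278)]: print("purple",u,v,c[v,u].round(3))
yaw=np.radians(-6.8); S=np.array([.5575,.0956,0]); R=np.array([[np.cos(yaw),-np.sin(yaw),0],[np.sin(yaw),np.cos(yaw),0],[0,0,1]])
def down(h): h=np.radians(h); y=np.array([np.cos(h),np.sin(h),0]); z=np.array([0,0,-1.]); return np.stack([np.cross(y,z),y,z],1)
for h in (88.8,-91.2):
  for dh in (0,42,84.4):
    for p in ([.557,.0955,.129],[.557,.0955,.25],[.499,-.016,.024],[.499,-.016,.2]):
        q=robot.ik(p,down(h+dh)); print(h,dh,p,None if q is None else np.round(q,0))
for h in (83.2,-96.8):
    for a in (-60,0,66):
        a=np.radians(a); p=S+R@[-.082,.07*np.sin(a),.085+.07*np.cos(a)-.019]
        q=robot.ik(p,down(h)); print("crank",h,p.round(3),None if q is None else np.round(q,0))
E
```

```text
max z (cm) grid; rows x .2..0.9, cols y -.3..0.8 step .05
0.20   .   .   .   .   .   .   .   .   .   .   .   .   .   .   .   .   .  33  47  40   0   0   0
0.25   .   .   .   .   .   .   .   .   .   .   .   .   .   .   .   .  33  33  50  37  29   0   0
0.30   .   .   .   .   .   .   .   .   .   .   .   .   .   .   .   0   0   1  50  39  33   0   0
0.35   .   .   0   0   0   0   0   0   0   0   0   0   0   0   0   0   0   1   1   1   0   0   0
0.40   .   0   0   0   1   5   2   0   0   5   5   0   0   0   0   0   0  11  12   0   0   0   0
0.45   0   0   0   0   2   5   2  12   0   4   5   0   0   0   3  12   0  17  23   0   0   0   0
0.50   0   0   0   0   0   0   0  12  12   2   1   1   0   0   0  12   0  13  23  22   .   .   .
0.55   0   7   6   0   0   0   0  12  15  12   4   3   0  22  22  28  28  28  28  28  28  28   0
0.60  21  21  21  16  16   0   0  12  15   1   4   3   0  22  22  28  30  30  28  30  28  38   .
0.65  23  20  20  23  20   0   0   0   0   0   0   0   0  22  22  28  30  30  28  30  32  39   .
0.70  26  27  27  26  23   .   2   5   1   0   5   5   0  22  22  28  28
[... 1795 characters left out ...]
16, 0.2] [ 21.   5. -23.   0. -62. 110.]
-91.2 84.4 [0.557, 0.0955, 0.129] [ 30.  15. -21.   0. -54. 144.]
-91.2 84.4 [0.557, 0.0955, 0.25] [ 30.   9. -11.   0. -69. 144.]
-91.2 84.4 [0.499, -0.016, 0.024] [ 21.  18. -35.   0. -37. 152.]
-91.2 84.4 [0.499, -0.016, 0.2] [ 21.   5. -23.   0. -62. 152.]
crank 83.2 [0.469 0.045 0.101] [  30.    9.  -34.    0.  -47. -126.]
crank 83.2 [0.476 0.105 0.136] [  36.    8.  -30.    0.  -53. -132.]
crank 83.2 [0.484 0.169 0.094] [  41.   13.  -30.    0.  -48. -138.]
crank -96.8 [0.469 0.045 0.101] [ 30.   9. -34.   0. -47.  54.]
crank -96.8 [0.476 0.105 0.136] [ 36.   8. -30.   0. -53.  48.]
crank -96.8 [0.484 0.169 0.094] [ 41.  13. -30.   0. -48.  42.]
```

```bash
python3 - <<'E'
from h import *
Ws=[cloud(n,np.load(f"pics/{n}0.npy")) for n in ["scene","side"]]
for n,W in zip(["scene","side"],Ws):
    img=cv2.imread(f"pics/{n}0.png"); hsv=cv2.cvtColor(img,cv2.COLOR_BGR2HSV)
    m=(hsv[...,0]>130)&(hsv[...,0]<150)&(hsv[...,1]>100)&(W[...,2]>.003)&(W[...,2]<.06)
    P=W[m]
    for c in [(.43,-.05),(.41,.15)]:
        q=P[np.hypot(P[:,0]-c[0],P[:,1]-c[1])<.08]
        print(n,c,len(q),cv2.minEnclosingCircle(q[:,:2].astype(np.float32)),"z",np.percentile(q[:,2],[2,98]))
W=np.concatenate([w.reshape(-1,3) for w in Ws]);W=W[~np.isnan(W).any(1)&(W[:,2]>-.05)]
print("z cm; y cols -.15...05 step .01")
for x in np.arange(.40,.66,.01): print("%.2f"%x,*["%2d"%(100*q.max()+.5) if len(q:=W[(abs(W[:,0]-x)<.005)&(abs(W[:,1]-y)<.005),2])>0 else " ." for y in np.arange(-.15,.055,.01)])
E
```

```text
scene (0.43, -0.05) 2187 ((0.4362556040287018, -0.04276818409562111), 0.041488684713840485) z [0.00489622 0.05390781]
scene (0.41, 0.15) 1458 ((0.4119720757007599, 0.1764651983976364), 0.05242384597659111) z [0.00450573 0.0541276 ]
side (0.43, -0.05) 2230 ((0.43470871448516846, -0.04043414443731308), 0.042044747620821) z [0.0049872  0.05184679]
side (0.41, 0.15) 1572 ((0.4154275059700012, 0.16749359667301178), 0.04340527579188347) z [0.00461539 0.05146455]
z cm; y cols -.15...05 step .01
0.40  0  0  0  0  0  0  0  0  2  2  2  2  2  2  0  0  0  0  0  0  0
0.41  0  0  0  0  0  0  0  2  2  2  2  5  5  5  2  0  0  0  0  0  0
0.42  0  0  0  0  0  0  0  2  2  2  2  6  5  5  2  2  0  0  0  0  0
0.43  0  0  0  0  0  0  0  2  2  2  5  6  5  .  .  .  0  0  0  0  0
0.44  0  0  0  0  0  0  0  2  2  2  5  6  5  .  .  2  .  0  0  0  0
0.45  0  0  0  0  0  0  0  2  2  5  5  5  .  .  2  2  .  0  0 13 13
0.46  0  0  0  0  0  0  0  2  2  5  5  5  .  2  2  .  0  0  0 13 13
0.47  0  0  0  0  0  0  0  0  2  2  2  2  2  .  2  0  0  0  0 13 13
0.48  0  0  0  0  0  0  0  0  0  0  2  2  0  0  0  0  0  0  0 1
[... 460 characters left out ...]
 0  0  0  0  1  4 12
0.56  0  0  0  0  0  0  0  0  0  0  0  0  0  0  0  0  0  0  1  4 12
0.57  0  0  0  0  0  0  0  0  0  0  0  0  0  0  0  0  0  0  1  4 12
0.58  0  0  0  0  0  0  0  0  0  0  0  0  0  0  0  0  0  0  3  4  .
0.59 12 12 15 13 12 12  0  0  0  0  0  0  0  0  0  0  0  0  1  4  4
0.60 16 16 16 16 16 16  0  0  0  0  0  0  0  0  0  0  0  0  1  1  1
0.61 16 16 16 16 16 16  0  0  0  0  0  0  0  0  0  0  0  0  1  1  1
0.62 17 17 17 17 17 17  .  0  0  0  0  0  0  0  0  0  0  0  0  0  1
0.63 18 18 18 18 18 18  .  .  0  0  0  0  0  0  0  0  0  0  0  0  0
0.64 19 18 18 18 18 18 18  .  .  0  0  0  0  0  0  0  0  0  0  0  0
0.65 19 19 19 19 19 19  .  .  .  0  0  0  0  0  0  0  0  0  0  0  0
```

```bash
cat >> h.py <<'E'
yaw=np.radians(-6.8); S=np.array([.5575,.0956,0]); R=np.array([[np.cos(yaw),-np.sin(yaw),0],[np.sin(yaw),np.cos(yaw),0],[0,0,1]])
def down(h):
    h=np.radians(h); y=np.array([np.cos(h),np.sin(h),0]); z=np.array([0,0,-1.]); return np.stack([np.cross(y,z),y,z],1)
def st(): print("t",robot.read_t(),"p",np.round(robot.read_position(),4),"F",np.round(robot.read_force(),1),"w",round(float(robot.read_grip_width()),3))
E
python3 - <<'E'
from h import *
robot.servo_line([.245,.629,.36],speed=.3); st()
robot.goto([.557,.0955,.28],down(88.8)); st()
pos=robot.read_position();rot=robot.read_tcp_rot()
p,d=robot.grab_frame("wrist"); cv2.imwrite("pics/wrist1.png",p[:,:,::-1]); np.savez("pics/wrist1.npz",d=d,pos=pos,rot=rot)
W=cloud("wrist",d,pos,rot); z=W[...,2]
near=np.hypot(W[...,0]-.557,W[...,1]-.0955)<.05
top=W[near&(z>.15)&(z<.165)]; r=cv2.minAreaRect(top[:,:2].astype(np.float32)*1000); print("bar",r,np.median(top[:,2]),len(top))
cap=W[near&(z>.118)&(z<.133)]; print("cap z",np.median(cap[:,2]),cv2.minEnclosingCircle(cap[:,:2].astype(np.float32)))
print(np.array(robot.read_qpos()).round(1))
E
```

```text
t 0.7417 p [0.2448 0.629  0.3606] F [-1.  -0.  -1.2] w 0.996
t 2.9667 p [0.5571 0.0961 0.28  ] F [-0.9  1.   1.1] w 1.0
bar ((560.9642944335938, 95.41349029541016), (13.391639709472656, 59.05303192138672), 88.5457534790039) 0.15598803010130285 1553
cap z 0.124278699185318 ((0.5616537928581238, 0.09498830884695053), 0.04105840623378754)
[  29.6    8.5   -8.6   -0.   -73.  -120.7]
```

View pics/wrist1.png

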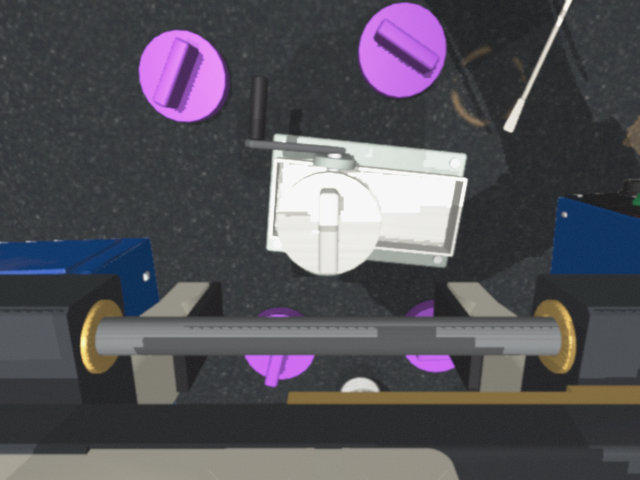

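The wrist view shows the cap bar at (329,230), the pin at (260,105) with its arm running to the axle at (335,158), and the tray extending to the right. I'll measure the pin and plate here too, then descend.

```bash
python3 - <<'E'
from h import *
def meas(f,img):
    a=np.load(f);W=cloud("wrist",a["d"],a["pos"],a["rot"]);z=W[...,2]
    hsv=cv2.cvtColor(cv2.imread(img),cv2.COLOR_BGR2HSV); gray=(hsv[...,1]<60)&(hsv[...,2]>110)
    pin=W[(hsv[...,2]<90)&(z>.105)&(z<.14)&(abs(W[...,0]-.47)<.06)&(abs(W[...,1]-.045)<.04)]
    if len(pin)>20: print(" pin",len(pin),cv2.minAreaRect(pin[:,:2].astype(np.float32)*1000),"z",np.percentile(pin[:,2],[5,50,95]))
    m=gray&(z>.003)&(z<.05)&(np.hypot(W[...,0]-.557,W[...,1]-.12)<.16)
    pl=W[m]; r=cv2.minAreaRect(pl[:,:2].astype(np.float32)*1000); print(" plate",r)
    near=np.hypot(W[...,0]-.557,W[...,1]-.0955)<.05
    top=W[near&(z>.15)&(z<.165)]; print(" bar",cv2.minAreaRect(top[:,:2].astype(np.float32)*1000),np.median(top[:,2]))
meas("pics/wrist1.npz","pics/wrist1.png")
robot.servo_line([.5585,.0955,.185],ori=down(88.8),speed=.2); st()
pos=robot.read_position();rot=robot.read_tcp_rot()
p,d=robot.grab_frame("wrist"); cv2.imwrite("pics/wrist2.png",p[:,:,::-1]); np.savez("pics/wrist2.npz",d=d,pos=pos,rot=rot)
meas("pics/wrist2.npz","pics/wrist2.png")
E
```

```text
pin 1074 ((476.67572021484375, 46.405479431152344), (19.819711685180664, 50.975433349609375), 82.56863403320312) z [0.11982872 0.12405179 0.12570671]
 plate ((566.38720703125, 132.20883178710938), (200.35980224609375, 125.18295288085938), 83.03631591796875)
 bar ((560.9642944335938, 95.41349029541016), (13.391639709472656, 59.05303192138672), 88.5457534790039) 0.15598803010130285
t 3.6417 p [0.5592 0.0959 0.1859] F [-0.1  0.8  0.9] w 1.0
 pin 2211 ((476.7733154296875, 48.290496826171875), (24.70072364807129, 51.127044677734375), 82.23347473144531) z [0.11990666 0.1240357  0.12580584]
 plate ((565.9937744140625, 131.89671325683594), (199.3763885498047, 124.66239929199219), 83.0497055053711)
 bar ((556.5857543945312, 95.43806457519531), (13.662543296813965, 50.47428894042969), 88.46561431884766) 0.15596961174083343
```

View pics/wrist2.png

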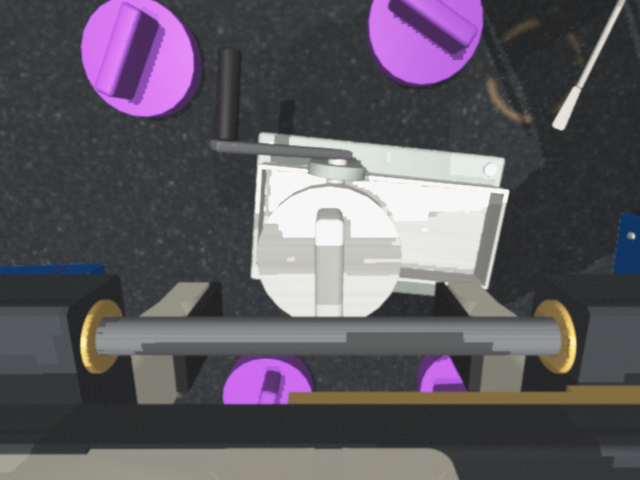

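```bash
sed -i 's/S=np.array(\[.5575,.0956,0\])/S=np.array([.5588,.0954,0])/; s/radians(-6.8)/radians(-6.9)/' h.py; python3 - <<'E'
from h import *
c=[.5588,.0954,.1295]
robot.servo_line(c,ori=down(88.5),speed=.15); st()
robot.move_gripper(0.0); st()
F0=robot.read_force()
for a in range(1,3):
    robot.goto(c,down(88.5+14*a)); st(); print(robot.read_ft_torque())
E
```

```text
t 4.2083 p [0.5595 0.0956 0.1306] F [0.5 0.2 0.2] w 0.998
t 5.3583 p [0.5588 0.0955 0.1295] F [ 0.6  0.3 -0.1] w 0.152
t 5.7 p [0.5588 0.0954 0.1295] F [ 0.8  0.5 -1.1] w 0.157
[ 0.02136773 -0.17683635  0.02999937]
t 6.0417 p [0.5588 0.0954 0.1295] F [ 0.3  0.7 -0. ] w 0.159
[ 0.04322572 -0.15884184  0.03241849]
```

Width 0.152 × 88 mm = 13.4 mm, which matches the bar, and the forces are tiny. I'll keep turning.

```bash
python3 - <<'E'
from h import *
c=[.5588,.0954,.1295]
for a in (42,56,70,84.6):
    robot.goto(c,down(88.5+a)); st()
for dz in (.004,.010,.022):
    robot.servo_line([c[0],c[1],c[2]+dz],speed=.04); st()
E
```

```text
t 6.3833 p [0.5588 0.0954 0.1295] F [ 0.7 -0.1 -0.4] w 0.16
t 6.725 p [0.5588 0.0954 0.1295] F [ 0.3 -0.2 -1.7] w 0.158
t 7.0667 p [0.5588 0.0955 0.1295] F [ 0.4  0.2 -0.2] w 0.158
t 7.4167 p [0.559  0.0955 0.1296] F [ 1.5 -0.  -2. ] w 0.158
t 7.6667 p [0.5589 0.0954 0.1339] F [ 0.6 -0.2 -0.2] w 0.155
t 7.9667 p [0.5587 0.0955 0.1398] F [ 1.1  0.3 -1. ] w 0.158
t 8.4167 p [0.5588 0.0955 0.1518] F [-0.3  0.1 -1. ] w 0.157
```

```bash
python3 - <<'E'
from h import *
robot.servo_line([.5588,.0954,.205],speed=.15); st()
p,d=robot.grab_frame("side"); q,_=robot.grab_frame("scene")
cv2.imwrite("pics/lift.png",np.hstack([cv2.resize(p[100:400,150:450],(400,400)),cv2.resize(q[120:420,180:480],(400,400))])[:,:,::-1])
E
```

```text
t 8.925 p [0.5584 0.0954 0.2044] F [-1.  -0.  -2.1] w 0.154
```

View pics/lift.png

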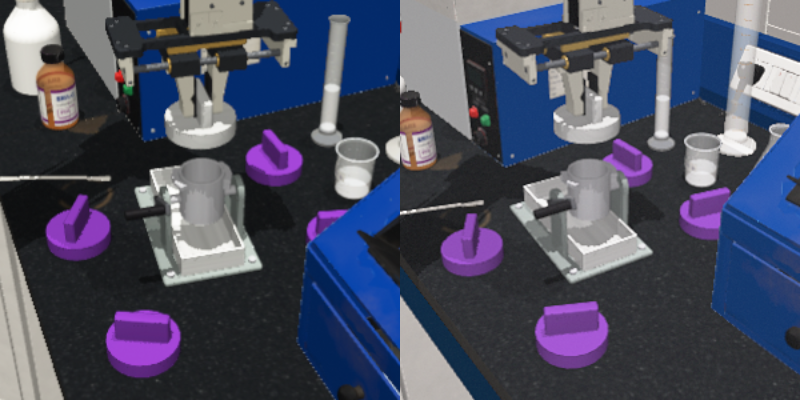

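The cap is off and level in the gripper at left panel (200,125), with the open jar at (200,180). Now I'll place it.

```bash
python3 - <<'E'
from h import *
o=down(88.5+84.6)
t=S+R@np.array([-.020,-.118,0]); print(t)
robot.servo_line([t[0],t[1],.205],speed=.2); st()
robot.servo_line([t[0],t[1],.034],speed=.15); st()
z=.034
while z>.020:
    z-=.002; robot.servo_line([t[0],t[1],z],speed=.03); f=robot.read_force()[2]; print(round(z,4),round(f,1))
    if f>4: break
robot.dwell(.2); st()
E
```

```text
[ 0.52476871 -0.01934263  0.        ]
t 9.775 p [ 0.525  -0.0192  0.2049] F [ 0.4 -0.6 -1.1] w 0.161
t 11.0667 p [ 0.5254 -0.0191  0.0347] F [-0.3  1.3 -1. ] w 0.158
0.032 -1.0
0.03 -0.5
0.028 -0.9
0.026 -1.6
0.024 4.0
0.022 24.6
t 12.7667 p [ 0.5251 -0.0193  0.024 ] F [-7.6  2.4 24.4] w 0.159
```

```bash
python3 - <<'E'
from h import *
p=robot.read_position()
robot.servo_line([.5248,-.0193,.0245],speed=.03); st()
robot.move_gripper(0.4); st()
robot.servo_line([.5248,-.0193,.21],speed=.2); st()
p,d=robot.grab_frame("side"); W=cloud("side",d)
cv2.imwrite("pics/place.png",cv2.resize(p[150:400,150:450],(750,625))[:600,:,::-1])
m=(np.hypot(W[...,0]-.525,W[...,1]+.019)<.045); z=W[...,2][m]; print(np.histogram(z,bins=np.arange(-.005,.07,.005)))
E
```

```text
t 13.0167 p [ 0.5248 -0.0192  0.0244] F [-0.9  0.4 -1.6] w 0.162
t 13.6333 p [ 0.5248 -0.0193  0.0245] F [ 0.2  0.2 -0.4] w 0.399
t 14.7083 p [ 0.5241 -0.0194  0.2089] F [-0.9 -0.8 -1. ] w 0.402
(array([ 248,  147,  120,  112, 1075,  212,   42,   46,   40,   42,  142,
        139,    0,    0,    0]), array([-0.005,  0.   ,  0.005,  0.01 ,  0.015,  0.02 ,  0.025,  0.03 ,
        0.035,  0.04 ,  0.045,  0.05 ,  0.055,  0.06 ,  0.065,  0.07 ]))
```

View pics/place.png

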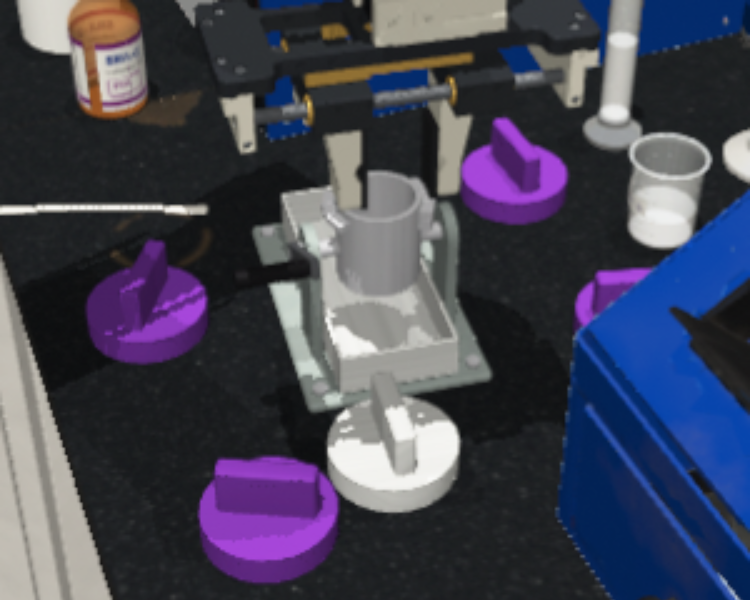

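The cap stands upright on the worktop at (395,455), top at z ≈ 0.02, clear of the stand and the purple cap. Next is the crank.

```bash
python3 - <<'E'
from h import *
o=down(83.1)
a=np.radians(-60); p=S+R@np.array([-.083,.07*np.sin(a),.085+.07*np.cos(a)-.019]); print(p)
robot.goto([p[0],p[1],.21],o); robot.move_gripper(.7); st()
pos=robot.read_position();rot=robot.read_tcp_rot()
im,d=robot.grab_frame("wrist"); cv2.imwrite("pics/wrist3.png",im[:,:,::-1])
W=cloud("wrist",d,pos,rot);z=W[...,2];hsv=cv2.cvtColor(im,cv2.COLOR_RGB2HSV)
pin=W[(hsv[...,2]<90)&(z>.105)&(z<.14)&(abs(W[...,0]-.465)<.022)&(abs(W[...,1]-.045)<.04)]
print(len(pin),cv2.minAreaRect(pin[:,:2].astype(np.float32)*1000),np.percentile(pin[:,2],[5,50,95]))
E
```

```text
[0.46911823 0.04518864 0.101     ]
t 16.9833 p [0.4691 0.0452 0.21  ] F [ 0.   0.1 -0.3] w 0.697
1114 ((469.201904296875, 45.36211013793945), (11.778757095336914, 36.865291595458984), 82.78280639648438) [0.11998788 0.12408253 0.12578227]
```

View pics/wrist3.png

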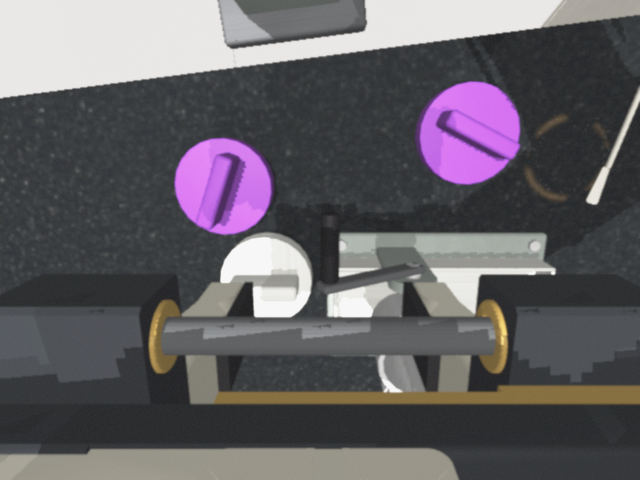

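The pin at (329,250) lies midway between the fingers, with y within 0.3 mm of the prediction. I'll descend, grip and start the swing.

```bash
python3 - <<'E'
from h import *
def P(deg): a=np.radians(deg); return S+R@np.array([-.083,.07*np.sin(a),.085+.07*np.cos(a)-.019])
robot.servo_line(P(-60),ori=down(83.1),speed=.15); st()
robot.move_gripper(0); st()
for d in (-55,-50,-40,-30,-20):
    robot.servo_line(P(d),speed=.05); print(d,end=" "); st()
E
```

```text
t 17.9083 p [0.4697 0.0454 0.1017] F [ 0.4 -0.3  0.2] w 0.699
t 18.7667 p [0.4694 0.0462 0.101 ] F [-1.1  4.8  0.2] w 0.125
-55 t 19.0417 p [0.4698 0.0493 0.1063] F [ 0.5  6.2 -3.4] w 0.124
-50 t 19.3167 p [0.4702 0.0527 0.1112] F [ 1.   5.  -3.2] w 0.126
-40 t 19.7083 p [0.4711 0.0604 0.12  ] F [ 1.2 -1.2  2.1] w 0.126
-30 t 20.1 p [0.4721 0.0692 0.1274] F [-0.2 -5.8  7.7] w 0.127
-20 t 20.4917 p [0.4732 0.0792 0.1334] F [ -2.8 -10.9  15.8] w 0.122
```

```bash
cat > sw.py <<'E'
from h import *
import sys
off=float(sys.argv[1])
for d in map(float,sys.argv[2:]):
    a=np.radians(d); n=np.array([0,np.sin(a),np.cos(a)]);t=np.array([0,np.cos(a),-np.sin(a)])
    p=S+R@(np.array([-.083,0,.085-.019])+(.07+off)*n)
    robot.servo_line(p,speed=.06)
    F=R.T@np.array(robot.read_force()); fr,ft=F@n,F@t
    print(d,"rad",round(fr,1),"tan",round(ft,1),"x",round(F[0],1),"off",round(off*1000,2),"t",robot.read_t(),"w",robot.read_grip_width())
    off+=np.clip(fr*.0001,-.0008,.0008)
    if abs(fr)>30 or abs(ft)>20: break
E
python3 sw.py .001 -20 -14 -8 0 8 16
```

```text
-20.0 rad 10.4 tan -5.7 x 1.9 off 1.0 t 20.7417 w 0.12255666396453928
-14.0 rad 13.5 tan -5.0 x -0.7 off 1.8 t 21.0167 w 0.12621075754330102
-8.0 rad 12.9 tan -6.1 x -1.0 off 2.6 t 21.2917 w 0.12305055723704784
0.0 rad 9.3 tan -5.8 x -1.0 off 3.4 t 21.6083 w 0.12431618658703673
8.0 rad 5.8 tan -5.5 x -0.0 off 4.2 t 21.9333 w 0.12341787732670663
16.0 rad 4.4 tan -4.6 x 0.9 off 4.78 t 22.2583 w 0.12275518962223382
```

```bash
python3 sw.py .005 24 32 40 48 54; python3 - <<'E'
from h import *
p,d=robot.grab_frame("side");cv2.imwrite("pics/sw1.png",cv2.resize(p[150:400,150:450],(720,600))[:,:,::-1])
E
```

```text
24.0 rad 1.7 tan -4.7 x 2.7 off 5.0 t 22.5833 w 0.12672071978378144
32.0 rad -1.9 tan -3.0 x 3.7 off 5.17 t 22.9083 w 0.12786644380486736
40.0 rad -3.8 tan -1.3 x 4.7 off 4.97 t 23.2333 w 0.12382870360609795
48.0 rad -3.9 tan -0.2 x 6.4 off 4.59 t 23.5583 w 0.13094494670051338
54.0 rad -4.7 tan 0.4 x 6.2 off 4.21 t 23.8417 w 0.12362432389383282
```

View pics/sw1.png

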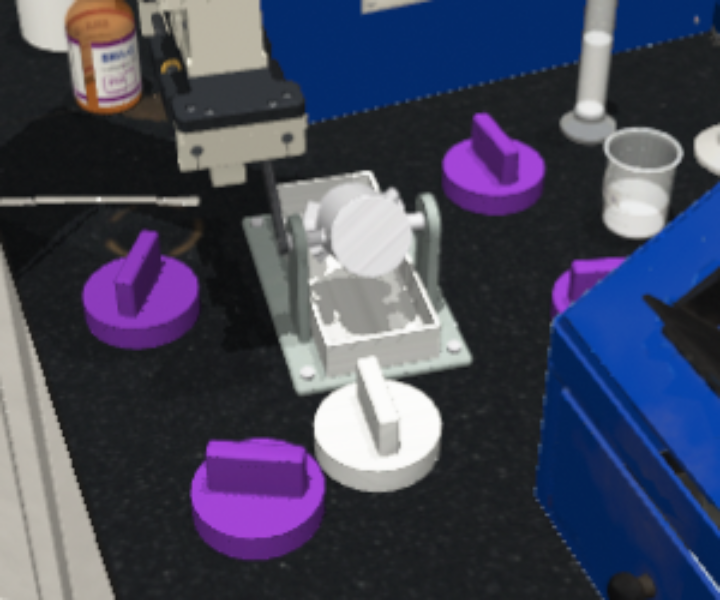

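The jar at (365,230) is tipped past horizontal and its bottom faces the camera. I'll continue to the end of travel.

```bash
python3 sw.py .0035 58 62 65 ; python3 - <<'E'
from h import *
robot.dwell(1.0); st()
p,d=robot.grab_frame("side");q,_=robot.grab_frame("scene")
cv2.imwrite("pics/sw2.png",np.hstack([cv2.resize(p[200:330,240:370],(400,400)),cv2.resize(q[210:340,240:370],(400,400))])[:,:,::-1])
E
```

```text
58.0 rad -4.1 tan 1.1 x 6.2 off 3.5 t 24.1417 w 0.12362708197993062
62.0 rad -4.5 tan 0.8 x 4.8 off 3.09 t 24.3917 w 0.12192873254462175
65.0 rad -1.3 tan -14.2 x 0.8 off 2.64 t 24.6417 w 0.12708087202622134
t 25.6417 p [0.4846 0.1701 0.098 ] F [ 0.2 -6.5 12.1] w 0.122
```

View pics/sw2.png

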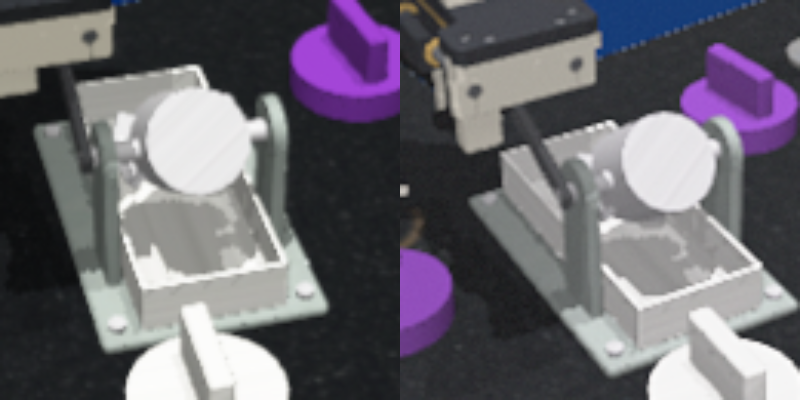

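The end stop has been reached: the tangential force jumped to -14 N at 65°. The balls are hidden behind the jar, so I'll release, lift and look from above with the wrist camera.

```bash
python3 - <<'E'
from h import *
robot.move_gripper(.5); st()
p=robot.read_position(); robot.servo_line([p[0],p[1],.23],speed=.15)
robot.goto([.52,.19,.34],down(83.1)); st()
pos=robot.read_position();rot=robot.read_tcp_rot()
im,d=robot.grab_frame("wrist");cv2.imwrite("pics/w4.png",im[:,:,::-1]);np.savez("pics/w4.npz",d=d,pos=pos,rot=rot)
E
```

```text
t 26.5083 p [0.4843 0.1707 0.0966] F [0.4 0.3 0.5] w 0.496
t 28.0917 p [0.5201 0.1902 0.3394] F [ 1.1 -0.  -0.8] w 0.498
```

View pics/w4.png

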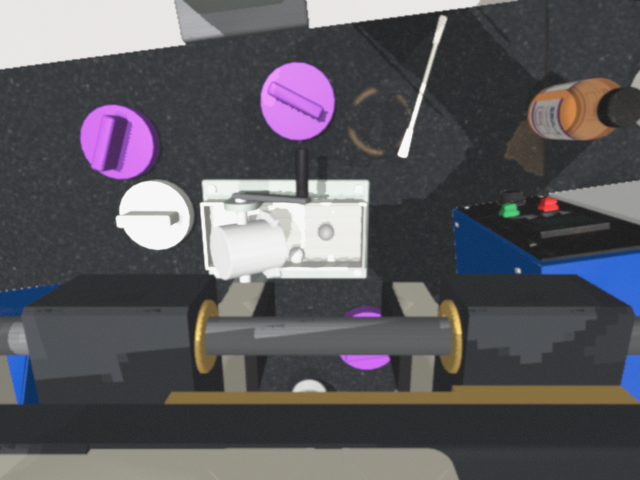

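```bash
python3 - <<'E'
from h import *
a=np.load("pics/w4.npz");W=cloud("wrist",a["d"],a["pos"],a["rot"])
for u,v in [(326,232),(296,256),(298,253),(340,245)]: print(u,v,((W[v,u]-S)@R).round(4))
im=cv2.imread("pics/w4.png")[170:290,190:380]; cv2.imwrite("pics/w4c.png",cv2.resize(im,None,fx=4,fy=4,interpolation=cv2.INTER_CUBIC))
E
```

```text
326 232 [-0.0009  0.0864  0.0291]
296 256 [0.0285 0.0506 0.0295]
298 253 [0.0251 0.053  0.0284]
340 245 [0.0206 0.1036 0.0096]
```

View pics/w4c.png

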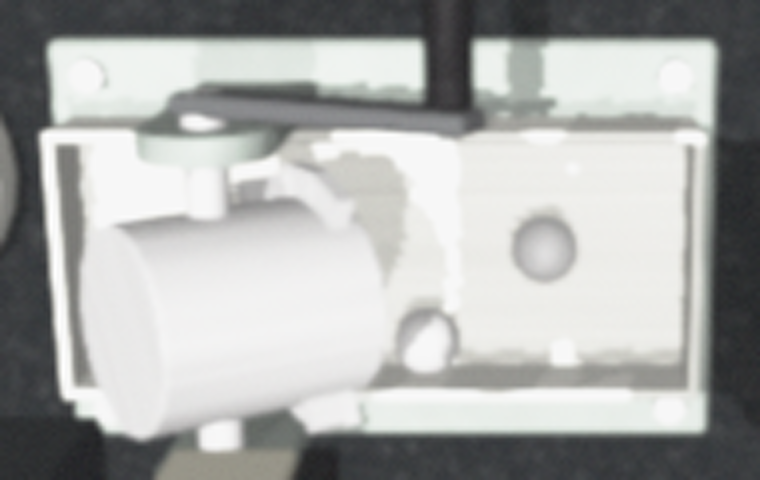

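Both balls lie in the tray, at (326,232) and (297,254). Their tops are at z ≈ 0.029, which puts the centres near 0.02 against a floor of 0.011. The cap still stands at (157,215), and the robot is clear.

```bash
python3 - <<'E'
from h import *
robot.dwell(.3); st(); robot.job_done()
E
```

```text
t 28.4417 p [0.5197 0.1898 0.3394] F [0.  0.3 0.1] w 0.498
the job is handed in; nothing more can be done
```

I finished the job and handed it in at t = 28.4 s. The interface gives no verdict, so the result below rests on my own checks.

**What I did**
- **Cap:** I gripped the aluminium cap's bar, turned it about 85° counter-clockwise and lifted it straight off. I set it upright on the worktop beyond the stand's -y edge, about 9 mm clear of the nearest purple cap.
- **Crank:** I gripped the pin and swung it over to the end stop, then released it and backed away.

**Last checks**
- **Balls:** both lie in the tray at about stand (0, 86) and (27, 52) mm, with centres near z = 20 mm.
- **Cap:** it stands upright, with its top at z ≈ 20 mm and its bar top at about 52 mm, as expected for a cap flat on the worktop. The final picture shows it still in place.
- **Robot:** it was clear of everything, with wrist force readings close to zero.

**What disagreed**
- The wrist camera put the stand about 3.5 mm further along world x than the two fixed cameras did. I used a value in between, and side forces stayed below about 2 N while turning and lifting the cap.
- Setting the cap down, one step went slightly too far and pressed it on the worktop with about 25 N. I eased off before opening the gripper.
- During the crank swing the pin pulled outward with up to about 19 N, so I widened the arc by up to 5 mm and the force came down.

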